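# Put the loose electronics parts back in their sample trays

### The job

Clear the five loose parts off the bench: put the two round loudspeakers, the two block batteries and the transformer each into the large bay of the tray whose small bay shows a part of the same kind. Lay each flat on the tray floor, the same way up as it lies now and none on top of another. Leave the paper cup standing where it is.

Things in the scene. Friction and masses are not known exactly. Their poses are not given: they have to be found in the camera images.
- speaker_1: Loose round loudspeaker lying magnet down, cone up: rim diameter 50 mm and 7 mm thick, its top 22 mm above the origin; below the rim the basket tapers to a 28 mm magnet. 40 to 80 g. Origin at the centre of its underside, z up. Grip it across the rim. Both loudspeakers are alike.
- speaker_2: Loose round loudspeaker lying magnet down, cone up: rim diameter 50 mm and 7 mm thick, its top 22 mm above the origin; below the rim the basket tapers to a 28 mm magnet. 40 to 80 g. Origin at the centre of its underside, z up. Grip it across the rim. Both loudspeakers are alike.
- battery_1: Loose metal block battery lying on its broad side: body 46 (x) x 26.5 (y) x 17.5 (z) mm, two snap terminals standing 3 mm out of the +x end. 30 to 60 g. Origin at the centre of its underside, x along its length, z up, any yaw. Both batteries are alike.
- battery_2: Loose metal block battery lying on its broad side: body 46 (x) x 26.5 (y) x 17.5 (z) mm, two snap terminals standing 3 mm out of the +x end. 30 to 60 g. Origin at the centre of its underside, x along its length, z up, any yaw. Both batteries are alike.
- transformer: Loose transformer on a foot plate 42 (x) x 34 (y) x 3 mm: laminated steel core 42 (x) x 18 (y) mm, 35 high, with a copper coil 26 (x) x 34 (y) mm bulging from both its sides between 7 and 29 mm height. 85 to 155 g. Origin at the centre of its underside, z up, any yaw. Grip it across y on the coil (34 mm wide).
- tray_speaker: Fixed grey tray, 194 x 128 mm, walls 18 high, 4 thick, floor 4 thick. Empty large bay 130 (x) x 120 (y) mm inside; origin under its centre, at bench height. +x points to its small bay (52 x 120 mm inside, centre at x = 95 mm), where a fixed sample loudspeaker lies. z up. The three trays differ only by sample; order shuffled, yaw within 0.2 rad, +x away from the robot.
- tray_battery: Fixed grey tray, 194 x 128 mm, walls 18 high, 4 thick, floor 4 thick. Empty large bay 130 (x) x 120 (y) mm inside; origin under its centre, at bench height. +x points to its small bay (52 x 120 mm inside, centre at x = 95 mm), where a fixed sample block battery lies. z up. The three trays differ only by sample; order shuffled, yaw within 0.2 rad, +x away from the robot.
- tray_transformer: Fixed grey tray, 194 x 128 mm, walls 18 high, 4 thick, floor 4 thick. Empty large bay 130 (x) x 120 (y) mm inside; origin under its centre, at bench height. +x points to its small bay (52 x 120 mm inside, centre at x = 95 mm), where a fixed sample transformer lies. z up. The three trays differ only by sample; order shuffled, yaw within 0.2 rad, +x away from the robot.
- cup: Empty paper cup standing loose on the bench, 60 mm across the rim, 70 mm high, to the right (-y) of the tray row. Origin at the centre of its underside, z up. Not to be disturbed.

How it is judged:
By the outcome, as a careful person would: the job done as asked, in the order asked, and still so for the second after the job is handed in, with the robot touching nothing.
It also fails if it takes over 128 s, if anything falls off the work surface, if the arm or the gripper's body presses on something with over 40 N, if the wrist force passes 120 N, or if a joint passes its speed limit or range.

### The arm

A 6-joint arm with a two-finger parallel gripper is mounted at the origin on the work surface. World frame = base frame: x ahead of the robot, y to its left, z up, the work surface at z = 0. Lengths are in m, angles in rad, forces in N, time in s.
With the tool pointing down it reaches from about 0.35 to 0.975 m from the base axis. Payload 7.1 kg.
Tool frame: the origin (TCP) lies midway between the tips of the shut fingers; the grasp point (between the pads) lies 19 mm behind it; z points along the fingers, y is the line along which they close (so a half turn about z gives the same grasp; the last joint's range is limited). The gripper opens to 88 mm and grips with 3 to 60 N. Pads are 20 mm wide; open, the fingers measure 115 mm over their backs; the gripper's body (75 mm by 178 mm) begins 61 mm behind the grasp point.
Start: joints at [1.24, 0.423, 1.63, -0, 1.089, -0.019], TCP at [0.192, 0.595, 0.223] pointing down, gripper open.
Joint ranges: [-3, 3], [-0.9, 2.11], [0.09, 2.58], [-1.31, 4.45], [0.11, 2.69], [-2.54, 2.54]. Speed limits (rad/s): [2.39, 2.39, 3.01, 3.14, 3.14, 3.14].

### API

Orientations are given as [roll, pitch, yaw] about the fixed x, y, z axes, in that order (R = Rz(yaw) Ry(pitch) Rx(roll)).
In Python, from rig import arm gives the robot as it stands.
- The arm moves only by the tool servo_tool, never from a script. Its argument "series" is a list of rows, each a list of 7 numbers: the shift along the tool's x, y, z scaled (see below), then the turn, a rotation vector about the tool's x, y, z scaled (see below), then the opening, from 0 (shut) to 1 (fully open). A call has exactly 8 rows; each row is the pose to reach, as a shift and turn from the pose commanded when the call began, along the tool's axes at that moment; what a row does not reach only later rows make up. The controller multiplies each number of a shift by 0.2 m and each number of a turn by 30 degrees. A row lasts 1/10 s, in which the tool goes at most 50 mm and 8.59 degrees, less where a joint would pass 70% of its speed; a pose out of reach is approached as far as the arm can. A call with a number of a shift or a turn outside -1 to 1 is refused whole. A call with a gripper value outside its range is refused whole. The fingers move at their own pace and stop on an object; the grip force is fixed at half the most. Time passes only in rows, so rows that repeat a pose let the fingers close, or fill a call up. It gives the time, the measured TCP pose, the force, the opening and the grip force at its end, in the units of the state.
- arm.get_obs(): the state, without advancing time (a new reading comes with each control period).
- arm.capture(name): name is "scene" or "top"; returns the picture (384x512x3 uint8, red, green, blue); there is no depth.
- arm.camera_info(name): a dict with "fov_y" (degrees; the focal length in pixels is half the picture's height over the tangent of half this angle, whatever the lens; pixels are square), "cx", "cy" (the principal point, pixels), "R" (3x3) and "t" (3): a world point X has camera coordinates R X + t. Camera axes: x right, y down, z forward; pixel columns grow to the right and rows downward; lengths in m; the calibration is good to about 2 mm. A picture is of the moment at which its call begins. camera_info takes no time and is no camera call.
- arm.job_done(): hands the job in; it is judged then, once.
The state is a dict: "time": time; "joint_pos": joint angles; "qvel": joint speeds; "joint_efforts": joint torques, N m; "eef_pos": TCP position; "ee_rot": TCP orientation; "force": force on the tool from outside, world axes, zero at the start; "ft_torque": the same for the moment, N m; "grip_width": opening from 0.0 (shut) to 1.0 (fully open); "grip_force": force on a finger pad.
Only numpy, scipy, OpenCV 4.12 (cv2) and the standard library are available. Lean on these libraries where they do the work, as an engineer would, in place of code of your own. Each camera call takes 0.05 s, during which the arm holds its last target. There are 200 camera calls.

## Working session

There is one attempt and no reset: what is moved stays moved. The work goes in short steps, Python scripts to look and compute and a tool call to move; the robot and the scene stay as the last step left them, time stands still between calls to the robot, and variables do not carry over. Pictures are saved under pics/ and viewed, at most 14 in all, crops included, and the job is handed in when it is done.

Besides the shell and the picture viewer there is one more tool, called after "Emit:" by a JSON object that holds its "op" and its "data", one argument or row to a line. servo_tool: Moves the arm, as the interface text tells. Shifts and turns lie within -1 to 1; 1 stands for 0.2 m of shift or 30 degrees of turn. Its arguments: {"type":"object","properties":{"series":{"type":"array"}},"required":["series"]}

```bash
ls; mkdir -p pics; python3 - <<'E'
from rig import arm
import cv2
for n in("scene","top"):
    im=arm.capture(n); cv2.imwrite(f"pics/{n}0.png",im[:,:,::-1]); print(n,arm.camera_info(n))
print(arm.get_obs())
E
```

```text
pics
scene {'fov_y': 49.86595499876029, 'cx': 259.92588237049273, 'cy': 197.00182653879122, 'R': array([[-0.22399451,  0.97450127, -0.01318043],
       [ 0.85010474,  0.18875191, -0.4916245 ],
       [-0.47660087, -0.12132594, -0.87070754]]), 't': array([ 0.15257756, -0.41676021,  1.44107085])}
top {'fov_y': 56.086247586975475, 'cx': 257.64150189897816, 'cy': 192.0565402884248, 'R': array([[-0.0215225 , -0.99975773, -0.00461129],
       [-0.98965541,  0.02195894, -0.14177439],
       [ 0.1418413 ,  0.00151225, -0.98988826]]), 't': array([-6.00421096e-04,  5.33980720e-01,  8.34629690e-01])}
{'time': 0.1, 'joint_pos': array([ 1.24000365e+00,  4.23750725e-01,  1.63059607e+00,  2.12345494e-05,
        1.08860225e+00, -1.90107507e-02]), 'qvel': array([ 0.00215599, -0.00173104, -0.00085275,  0.00114899,  0.00067326,
        0.00051811]), 'joint_efforts': array([-3.68815527e-04, -5.45616961e+01, -2.74324805e+01,  6.44717412e-02,
        1.88897923e-02, -5.51355288e-05]), 'eef_pos': array([0.19153742, 0.59440683, 0.22199486]), 'ee_rot': array([-3.14023686e+00, -4.45811388e-05,  2.82980084e+00]), 'force': array([-0.49011246,  0.07673251,  0.38768319]), 'ft_torque': array([-0.01502061,  0.04488034, -0.01619412]), 'grip_force': 0.0, 'grip_width': 1.0013801398991762}
```

View pics/scene0.png

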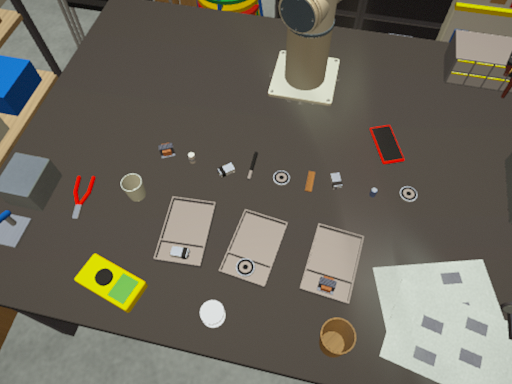

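View pics/top0.png

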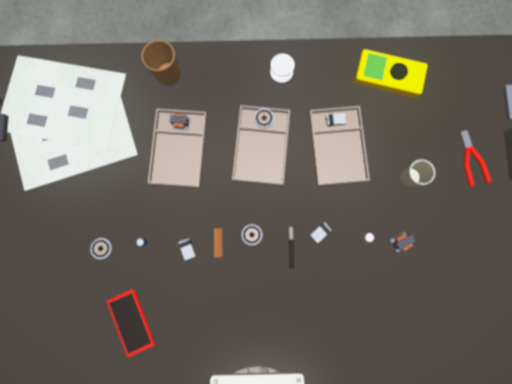

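```bash
cat > h.py <<'E'
from rig import arm
import cv2, numpy as np
def K(n):
    c=arm.camera_info(n); f=192/np.tan(np.radians(c['fov_y']/2)); return c,f
def w(n,u,v,z):
    c,f=K(n); d=c['R'].T@np.array([(u-c['cx'])/f,(v-c['cy'])/f,1]); o=-c['R'].T@c['t']
    return o+d*(z-o[2])/d[2]
def p(n,X):
    c,f=K(n); q=c['R']@np.array(X)+c['t']; return np.array([q[0]/q[2]*f+c['cx'],q[1]/q[2]*f+c['cy']])
def crop(im,u,v,wd,ht,s):
    o=cv2.resize(im[v:v+ht,u:u+wd],None,fx=s,fy=s,interpolation=cv2.INTER_CUBIC)
    for k in range(u-u%10+10,u+wd,10):
        cv2.line(o,((k-u)*s,0),((k-u)*s,10 if k%50 else 20),(0,255,0),1); cv2.putText(o,str(k),((k-u)*s+1,22),0,.3,(0,255,0),1)
    for k in range(v-v%10+10,v+ht,10):
        cv2.line(o,(0,(k-v)*s),(10,(k-v)*s),(0,255,0),1); cv2.putText(o,str(k),(12,(k-v)*s+4),0,.3,(0,255,0),1)
    return o
E
python3 - <<'E'
from h import *
t=cv2.imread('pics/top0.png')
cv2.imwrite('pics/a.png',np.vstack([crop(t,85,218,190,55,4),crop(t,235,218,190,55,4)]))
cv2.imwrite('pics/b.png',crop(t,140,95,240,100,3))
s=cv2.imread('pics/scene0.png')
cv2.imwrite('pics/c.png',np.vstack([crop(s,150,135,190,60,4),crop(s,260,150,190,60,4)]))
for n in('scene','top'): print(n,p(n,arm.get_obs()['eef_pos']), -arm.camera_info(n)['R'].T@arm.camera_info(n)['t'])
E
```

```text
scene [521.20230837 101.45060249] [1.07528199 0.10481653 1.05187276]
top [-78.73211162 374.81896964] [ 0.41005903 -0.0135881   0.90189215]
```

View pics/a.png

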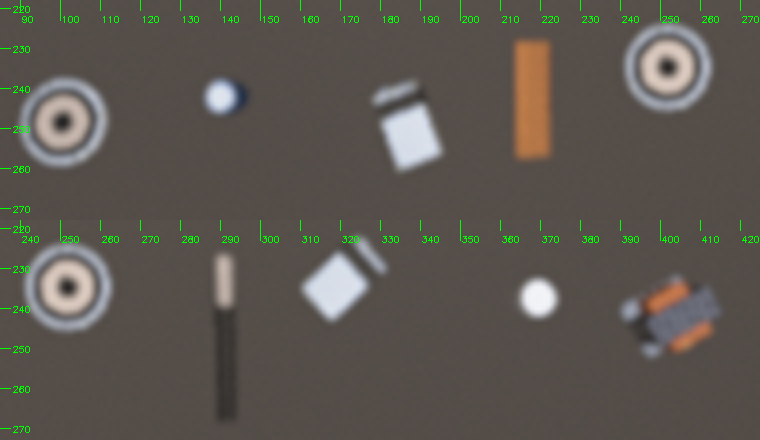

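View pics/b.png

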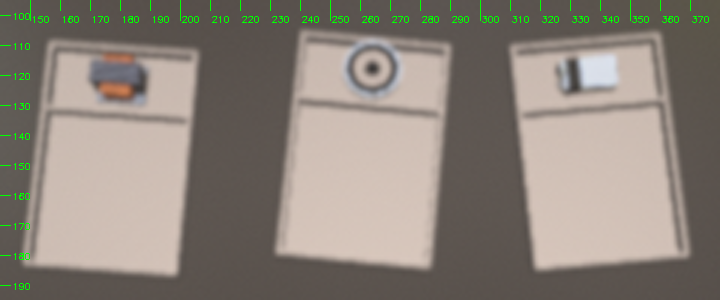

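View pics/c.png

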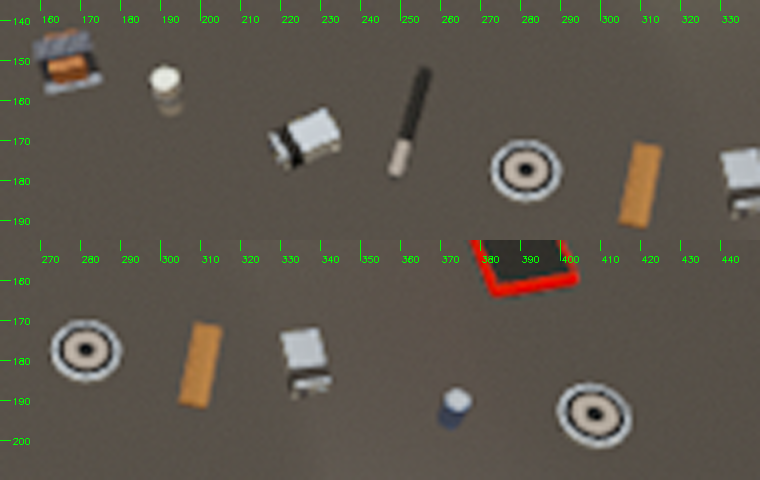

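```bash
python3 - <<'E'
from h import *
np.set_printoptions(precision=4,suppress=True)
A=lambda X,Y:(85+X/4,218+Y/4); B=lambda X,Y:(235+X/4,218+(Y-220)/4)
C=lambda X,Y:(150+X/4,135+Y/4); D=lambda X,Y:(260+X/4,150+(Y-240)/4)
T=lambda a,z:w('top',*a,z); S=lambda a,z:w('scene',*a,z)
print('spkL',T(A(65,122),.022),S(D(594,414),.022))
print('spkR',T(A(668,67),.022),S(C(526,169),.022))
print('batL',T(A(407.5,126),.0175),S(D(305,358),.0175))
print('batR',T(B(345,279),.0175),S(C(305,137),.0175))
print('trf',T(B(683,317),.035),S(C(64,43),.035))
def yaw(a,b): d=b-a; return np.degrees(np.arctan2(d[1],d[0])),np.linalg.norm(d)
print('yaw batL',yaw(T(A(421.5,162),.0175),T(A(394,90),.0175)))
print('yaw batR',yaw(T(B(316,305),.0175),T(B(376,251),.0175)))
print('trf y foot',yaw(T(B(632,308),.003),T(B(652,349),.003)),'core x',yaw(T(B(655,333),.035),T(B(713,300),.035)))
print('whites',T(B(538,298),.02),S(C(165,77),.02),'blue',T(A(221,97),.03),S(D(457,400),.03))
G=lambda X,Y:(140+X/3,95+Y/3)
for n,q in dict(trf=[(50,40),(198,50),(178,275),(23,265)],spk=[(302,30),(450,44),(431,268),(276,254)],bat=[(510,44),(658,33),(690,257),(536,269)]).items():
    P=np.array([T(G(*a),.018) for a in q])[:,:2]
    ax=(P[0]+P[1]-P[2]-P[3]); ay=(P[0]+P[3]-P[1]-P[2]); L=np.linalg.norm(ax)/2; W=np.linalg.norm(ay)/2
    yx=np.arctan2(ax[1],ax[0]); yy=np.arctan2(-ay[0],ay[1]); u=(yx+yy)/2
    print(n,L,W,yx,yy,'origin',P.mean(0)-.028*np.array([np.cos(u),np.sin(u)]),'yaw',u)
print('cup',T((422,172),.07))
E
```

```text
spkL [0.4068 0.3686 0.022 ] [0.4082 0.3739 0.022 ]
spkR [0.4319 0.0037 0.022 ] [0.4328 0.0083 0.022 ]
batL [0.3999 0.1624 0.0175] [0.4029 0.1664 0.0175]
batR [ 0.4332 -0.1651  0.0175] [ 0.438  -0.1591  0.0175]
trf [ 0.4059 -0.3617  0.035 ] [ 0.4057 -0.357   0.035 ]
yaw batL (np.float64(21.30100166246783), np.float64(0.04668439506109886))
yaw batR (np.float64(-50.02476065394159), np.float64(0.0496525628516913))
trf y foot (np.float64(-157.5760500823067), np.float64(0.027268044690816808)) core x (np.float64(-62.57150586060924), np.float64(0.04050876941242774))
whites [ 0.4191 -0.281   0.02  ] [ 0.4097 -0.2775  0.02  ] blue [0.4196 0.272  0.03  ] [0.4227 0.2762 0.03  ]
trf 0.19522950572231185 0.12818960455097791 -0.09149470226043602 -0.09039114475532892 origin [0.6284 0.1903] yaw -0.09094292350788247
spk 0.1950595061390531 0.12804934318819 -0.12031918068365861 -0.1177595342890003 origin [ 0.631  -0.0216] yaw -0.11903935748632946
bat 0.19514032536817966 0.12746726466254366 0.07140640318766463 0.05527232469862612 origin [ 0.6249 -0.2229] yaw 0.06333936394314538
cup [ 0.5682 -0.3987  0.07  ]
```

```bash
cat > plan.py <<'E'
import numpy as np, math
def plan(start,wps):
    """start (x,y,z,yaw deg); wps: (x,y,z,yaw deg,grip,step mm | rows to hold if same pose)"""
    cur=np.array(start,float); calls=[]; rows=[]; base=cur.copy()
    def loc(p):
        y=math.radians(base[3]); d=p[:3]-base[:3]
        return np.array([d[0]*math.cos(y)+d[1]*math.sin(y), d[0]*math.sin(y)-d[1]*math.cos(y), -d[2]])/.2, -(p[3]-base[3])/30
    def flush():
        nonlocal rows,base
        while len(rows)<8: rows.append(rows[-1])
        calls.append(rows); rows=[]; base=cur.copy()
    for *p,g,step in wps:
        p=np.array(p,float); d=p-cur
        n=max(1,math.ceil(max(np.linalg.norm(d[:3])*1000/step,abs(d[3])/8.3))) if np.any(np.abs(d)>1e-6) else int(step)
        a=cur.copy()
        for i in range(1,n+1):
            q=a+d*i/n
            s,t=loc(q)
            if len(rows)==8 or max(abs(s).max(),abs(t))>1: flush(); s,t=loc(q)
            rows.append([*[float(round(v*200)/200) for v in s],0,0,round(t*200)/200,g]); cur=q
    if rows: flush()
    for c in calls: print(str(c).replace(' ',''))
    print('end',cur,len(calls))
E
python3 - <<'E'
from plan import *
plan((.192,.595,.223,162.1),[(.4075,.371,.10,173,.8,46)])
plan((.4075,.371,.10,173),[(.4075,.371,.004,173,.8,32),(.4075,.371,.004,173,0,5)])
E
```

```text
[[-0.17,-0.09,0.075,0,0,-0.045,0.8],[-0.34,-0.185,0.155,0,0,-0.09,0.8],[-0.515,-0.275,0.23,0,0,-0.135,0.8],[-0.685,-0.365,0.31,0,0,-0.18,0.8],[-0.855,-0.46,0.385,0,0,-0.225,0.8],[-0.855,-0.46,0.385,0,0,-0.225,0.8],[-0.855,-0.46,0.385,0,0,-0.225,0.8],[-0.855,-0.46,0.385,0,0,-0.225,0.8]]
[[-0.16,-0.11,0.075,0,0,-0.045,0.8],[-0.32,-0.225,0.155,0,0,-0.09,0.8],[-0.475,-0.335,0.23,0,0,-0.135,0.8],[-0.475,-0.335,0.23,0,0,-0.135,0.8],[-0.475,-0.335,0.23,0,0,-0.135,0.8],[-0.475,-0.335,0.23,0,0,-0.135,0.8],[-0.475,-0.335,0.23,0,0,-0.135,0.8],[-0.475,-0.335,0.23,0,0,-0.135,0.8]]
end [4.075e-01 3.710e-01 1.000e-01 1.730e+02] 2
[[0.0,0.0,0.16,0,0,0.0,0.8],[0.0,0.0,0.32,0,0,0.0,0.8],[0.0,0.0,0.48,0,0,0.0,0.8],[0.0,0.0,0.48,0,0,0.0,0],[0.0,0.0,0.48,0,0,0.0,0],[0.0,0.0,0.48,0,0,0.0,0],[0.0,0.0,0.48,0,0,0.0,0],[0.0,0.0,0.48,0,0,0.0,0]]
end [4.075e-01 3.710e-01 4.000e-03 1.730e+02] 1
```

Emit:
{"op": "servo_tool", "data": {
  "series": [
    [-0.17,-0.09,0.075,0,0,-0.045,0.8],
    [-0.34,-0.185,0.155,0,0,-0.09,0.8],
    [-0.515,-0.275,0.23,0,0,-0.135,0.8],
    [-0.685,-0.365,0.31,0,0,-0.18,0.8],
    [-0.855,-0.46,0.385,0,0,-0.225,0.8],
    [-0.855,-0.46,0.385,0,0,-0.225,0.8],
    [-0.855,-0.46,0.385,0,0,-0.225,0.8],
    [-0.855,-0.46,0.385,0,0,-0.225,0.8]
  ]
}}

```text
time: 0.9
eef_pos: [0.326, 0.4557, 0.1461]
ee_rot: [3.141, 0.0, 2.948]
force: [0.3, -0.1, 1.0]
grip_width: 0.801
grip_force: 0.0
```

Emit:
{"op": "servo_tool", "data": {
  "series": [
    [-0.16,-0.11,0.075,0,0,-0.045,0.8],
    [-0.32,-0.225,0.155,0,0,-0.09,0.8],
    [-0.475,-0.335,0.23,0,0,-0.135,0.8],
    [-0.475,-0.335,0.23,0,0,-0.135,0.8],
    [-0.475,-0.335,0.23,0,0,-0.135,0.8],
    [-0.475,-0.335,0.23,0,0,-0.135,0.8],
    [-0.475,-0.335,0.23,0,0,-0.135,0.8],
    [-0.475,-0.335,0.23,0,0,-0.135,0.8]
  ]
}}

```text
time: 1.7
eef_pos: [0.406, 0.3719, 0.1002]
ee_rot: [3.141, 0.001, 3.02]
force: [-0.4, -0.3, 0.1]
grip_width: 0.801
grip_force: 0.0
```

```bash
python3 - <<'E'
from h import *
s=arm.capture('scene')[:,:,::-1].copy(); o=arm.get_obs(); t=arm.capture('top')[:,:,::-1].copy()
e=o['eef_pos']; print(o['time'],e,o['ee_rot'],p('scene',e),p('top',e))
cv2.imwrite('pics/d.png',np.hstack([crop(s,340,110,130,110,3),crop(t,50,190,130,110,3)]))
E
```

```text
1.75 [0.40613336 0.37169057 0.10013452] [3.14090843e+00 5.31898573e-04 3.01963250e+00] [416.39190697 178.27193506] [ 84.42861239 249.28529775]
```

View pics/d.png

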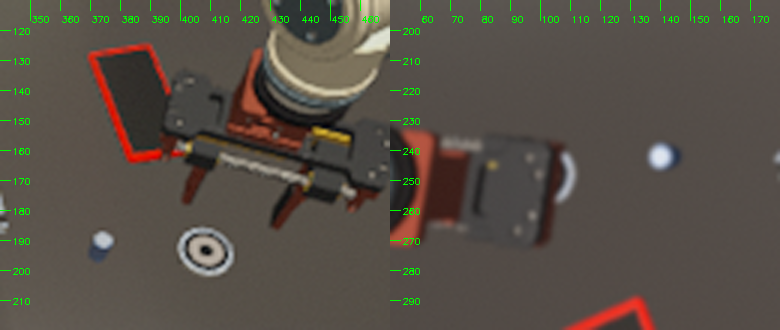

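Emit:
{"op": "servo_tool", "data": {
  "series": [
    [0,0,0.16,0,0,0,0.8],
    [0,0,0.32,0,0,0,0.8],
    [0,0,0.48,0,0,0,0.8],
    [0,0,0.48,0,0,0,0],
    [0,0,0.48,0,0,0,0],
    [0,0,0.48,0,0,0,0],
    [0,0,0.48,0,0,0,0],
    [0,0,0.48,0,0,0,0]
  ]
}}

```text
time: 2.6
eef_pos: [0.4066, 0.3709, 0.0041]
ee_rot: [3.141, 0.0, 3.018]
force: [-0.0, 0.2, 0.3]
grip_width: 0.558
grip_force: 30.0
```

```bash
python3 - <<'E'
from plan import *
# tray spk origin (.631,-.0185), yaw -6.8deg; slots x=+-31
c,s=math.cos(-.119),math.sin(-.119)
f=lambda x:(.631+x*c,-.0185+x*s)
a=f(31e-3);b=f(-31e-3);print(a,b)
plan((.4065,.372,.004,173),[(.4065,.372,.11,173,0,36),(*a,.11,173,0,46),(*a,.11,173,0,2),(*a,.009,173,0,26),(*a,.009,173,0,1),(*a,.009,173,.7,3),(*a,.11,173,.7,40)])
E
```

```text
(0.6617807634007448, -0.022180299507835483) (0.6002192365992552, -0.014819700492164516)
[[0.0,0.0,-0.175,0,0,0.0,0],[0.0,0.0,-0.355,0,0,0.0,0],[0.0,0.0,-0.53,0,0,0.0,0],[-0.135,-0.165,-0.53,0,0,0.0,0],[-0.275,-0.325,-0.53,0,0,0.0,0],[-0.41,-0.49,-0.53,0,0,0.0,0],[-0.55,-0.655,-0.53,0,0,0.0,0],[-0.685,-0.82,-0.53,0,0,0.0,0]]
[[-0.135,-0.165,0.0,0,0,0.0,0],[-0.275,-0.325,0.0,0,0,0.0,0],[-0.41,-0.49,0.0,0,0,0.0,0],[-0.55,-0.655,0.0,0,0,0.0,0],[-0.685,-0.82,0.0,0,0,0.0,0],[-0.82,-0.98,0.0,0,0,0.0,0],[-0.82,-0.98,0.0,0,0,0.0,0],[-0.82,-0.98,0.0,0,0,0.0,0]]
[[0.0,0.0,0.125,0,0,0.0,0],[0.0,0.0,0.25,0,0,0.0,0],[0.0,0.0,0.38,0,0,0.0,0],[0.0,0.0,0.505,0,0,0.0,0],[0.0,0.0,0.505,0,0,0.0,0],[0.0,0.0,0.505,0,0,0.0,0.7],[0.0,0.0,0.505,0,0,0.0,0.7],[0.0,0.0,0.505,0,0,0.0,0.7]]
[[0.0,0.0,-0.17,0,0,0.0,0.7],[0.0,0.0,-0.335,0,0,0.0,0.7],[0.0,0.0,-0.505,0,0,0.0,0.7],[0.0,0.0,-0.505,0,0,0.0,0.7],[0.0,0.0,-0.505,0,0,0.0,0.7],[0.0,0.0,-0.505,0,0,0.0,0.7],[0.0,0.0,-0.505,0,0,0.0,0.7],[0.0,0.0,-0.505,0,0,0.0,0.7]]
end [ 6.61780763e-01 -2.21802995e-02  1.10000000e-01  1.73000000e+02] 4
```

Emit:
{"op": "servo_tool", "data": {
  "series": [
    [0,0,-0.175,0,0,0,0],
    [0,0,-0.355,0,0,0,0],
    [0,0,-0.53,0,0,0,0],
    [-0.135,-0.165,-0.53,0,0,0,0],
    [-0.275,-0.325,-0.53,0,0,0,0],
    [-0.41,-0.49,-0.53,0,0,0,0],
    [-0.55,-0.655,-0.53,0,0,0,0],
    [-0.685,-0.82,-0.53,0,0,0,0]
  ]
}}

```text
time: 3.4
eef_pos: [0.5231, 0.1897, 0.1101]
ee_rot: [3.141, 0.001, 3.018]
force: [0.2, 0.2, -1.1]
grip_width: 0.558
grip_force: 30.0
```

Emit:
{"op": "servo_tool", "data": {
  "series": [
    [-0.135,-0.165,0,0,0,0,0],
    [-0.275,-0.325,0,0,0,0,0],
    [-0.41,-0.49,0,0,0,0,0],
    [-0.55,-0.655,0,0,0,0,0],
    [-0.685,-0.82,0,0,0,0,0],
    [-0.82,-0.98,0,0,0,0,0],
    [-0.82,-0.98,0,0,0,0,0],
    [-0.82,-0.98,0,0,0,0,0]
  ]
}}

```text
time: 4.2
eef_pos: [0.6608, -0.0244, 0.1095]
ee_rot: [3.141, -0.0, 3.016]
force: [-0.8, 1.0, -0.5]
grip_width: 0.558
grip_force: 30.0
```

```bash
python3 - <<'E'
from h import *
s=arm.capture('scene')[:,:,::-1].copy(); t=arm.capture('top')[:,:,::-1].copy()
cv2.imwrite('pics/e.png',np.hstack([crop(s,200,160,130,130,3),crop(t,200,80,130,130,3)]))
E
```

```text
(no output)
```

View pics/e.png

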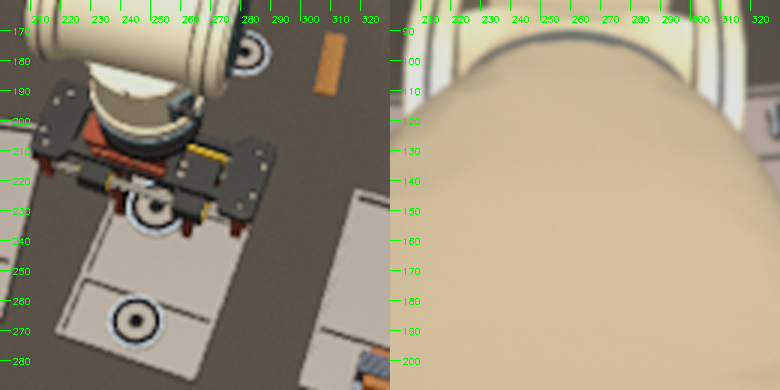

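Emit:
{"op": "servo_tool", "data": {
  "series": [
    [0,0,0.125,0,0,0,0],
    [0,0,0.25,0,0,0,0],
    [0,0,0.38,0,0,0,0],
    [0,0,0.505,0,0,0,0],
    [0,0,0.505,0,0,0,0],
    [0,0,0.505,0,0,0,0.7],
    [0,0,0.505,0,0,0,0.7],
    [0,0,0.505,0,0,0,0.7]
  ]
}}

```text
time: 5.1
eef_pos: [0.6617, -0.0233, 0.0102]
ee_rot: [3.142, 0.002, 3.019]
force: [-0.4, 0.5, 0.1]
grip_width: 0.697
grip_force: 0.0
```

```bash
python3 - <<'E'
from plan import *
plan((.661,-.0235,.009,173),[(.661,-.0235,.11,173,.7,40),(.432,.006,.11,173,.8,46),(.432,.006,.11,173,.8,1),(.432,.006,.004,173,.8,30),(.432,.006,.004,173,0,4)])
b=(.6002,-.0155)
plan((.432,.006,.004,173),[(.432,.006,.11,173,0,36),(*b,.11,173,0,46),(*b,.11,173,0,1),(*b,.009,173,0,26),(*b,.009,173,0,1),(*b,.009,173,.7,3)])
E
```

```text
[[0.0,0.0,-0.17,0,0,0.0,0.7],[0.0,0.0,-0.335,0,0,0.0,0.7],[0.0,0.0,-0.505,0,0,0.0,0.7],[0.19,0.0,-0.505,0,0,0.0,0.8],[0.385,0.0,-0.505,0,0,0.0,0.8],[0.575,0.005,-0.505,0,0,0.0,0.8],[0.77,0.005,-0.505,0,0,0.0,0.8],[0.96,0.005,-0.505,0,0,0.0,0.8]]
[[0.19,0.0,0.0,0,0,0.0,0.8],[0.19,0.0,0.0,0,0,0.0,0.8],[0.19,0.0,0.13,0,0,0.0,0.8],[0.19,0.0,0.265,0,0,0.0,0.8],[0.19,0.0,0.4,0,0,0.0,0.8],[0.19,0.0,0.53,0,0,0.0,0.8],[0.19,0.0,0.53,0,0,0.0,0],[0.19,0.0,0.53,0,0,0.0,0]]
[[0.0,0.0,0.0,0,0,0.0,0],[0.0,0.0,0.0,0,0,0.0,0],[0.0,0.0,0.0,0,0,0.0,0],[0.0,0.0,0.0,0,0,0.0,0],[0.0,0.0,0.0,0,0,0.0,0],[0.0,0.0,0.0,0,0,0.0,0],[0.0,0.0,0.0,0,0,0.0,0],[0.0,0.0,0.0,0,0,0.0,0]]
end [4.32e-01 6.00e-03 4.00e-03 1.73e+02] 3
[[0.0,0.0,-0.175,0,0,0.0,0],[0.0,0.0,-0.355,0,0,0.0,0],[0.0,0.0,-0.53,0,0,0.0,0],[-0.21,0.0,-0.53,0,0,0.0,0],[-0.425,0.0,-0.53,0,0,0.0,0],[-0.635,-0.005,-0.53,0,0,0.0,0],[-0.85,-0.005,-0.53,0,0,0.0,0],[-0.85,-0.005,-0.53,0,0,0.0,0]]
[[0.0,0.0,0.125,0,0,0.0,0],[0.0,0.0,0.25,0,0,0.0,0],[0.0,0.0,0.38,0,0,0.0,0],[0.0,0.0,0.505,0,0,0.0,0],[0.0,0.0,0.505,0,0,0.0,0],[0.0,0.0,0.505,0,0,0.0,0.7],[0.0,0.0,0.505,0,0,0.0,0.7],[0.0,0.0,0.505,0,0,0.0,0.7]]
end [ 6.002e-01 -1.550e-02  9.000e-03  1.730e+02] 2
```

Emit:
{"op": "servo_tool", "data": {
  "series": [
    [0,0,-0.17,0,0,0,0.7],
    [0,0,-0.335,0,0,0,0.7],
    [0,0,-0.505,0,0,0,0.7],
    [0.19,0,-0.505,0,0,0,0.8],
    [0.385,0,-0.505,0,0,0,0.8],
    [0.575,0.005,-0.505,0,0,0,0.8],
    [0.77,0.005,-0.505,0,0,0,0.8],
    [0.96,0.005,-0.505,0,0,0,0.8]
  ]
}}

```text
time: 5.9
eef_pos: [0.4693, 0.0012, 0.1107]
ee_rot: [3.141, 0.002, 3.018]
force: [0.3, 0.9, 0.1]
grip_width: 0.798
grip_force: 0.0
```

Emit:
{"op": "servo_tool", "data": {
  "series": [
    [0.19,0,0,0,0,0,0.8],
    [0.19,0,0,0,0,0,0.8],
    [0.19,0,0.13,0,0,0,0.8],
    [0.19,0,0.265,0,0,0,0.8],
    [0.19,0,0.4,0,0,0,0.8],
    [0.19,0,0.53,0,0,0,0.8],
    [0.19,0,0.53,0,0,0,0],
    [0.19,0,0.53,0,0,0,0]
  ]
}}

```text
time: 6.7
eef_pos: [0.4336, 0.0057, 0.0041]
ee_rot: [-3.142, 0.0, 3.018]
force: [-0.0, -0.3, 0.0]
grip_width: 0.658
grip_force: 0.0
```

Emit:
{"op": "servo_tool", "data": {
  "series": [
    [0,0,0,0,0,0,0],
    [0,0,0,0,0,0,0],
    [0,0,0,0,0,0,0],
    [0,0,-0.175,0,0,0,0],
    [0,0,-0.355,0,0,0,0],
    [0,0,-0.53,0,0,0,0],
    [0,0,-0.53,0,0,0,0],
    [0,0,-0.53,0,0,0,0]
  ]
}}

```text
time: 7.5
eef_pos: [0.4333, 0.0058, 0.1106]
ee_rot: [3.141, 0.003, 3.018]
force: [0.3, 0.9, -0.3]
grip_width: 0.555
grip_force: 30.0
```

Held (width 49 mm). Carry to the second slot and release.

Emit:
{"op": "servo_tool", "data": {
  "series": [
    [-0.21,0,0,0,0,0,0],
    [-0.42,0,0,0,0,0,0],
    [-0.63,0,0,0,0,0,0],
    [-0.84,0,0,0,0,0,0],
    [-0.84,0,0,0,0,0,0],
    [-0.84,0,0.15,0,0,0,0],
    [-0.84,0,0.3,0,0,0,0],
    [-0.84,0,0.4,0,0,0,0]
  ]
}}

```text
time: 8.3
eef_pos: [0.5965, -0.0147, 0.026]
ee_rot: [-3.141, -0.005, 3.018]
force: [0.3, -0.5, -1.4]
grip_width: 0.557
grip_force: 30.0
```

Emit:
{"op": "servo_tool", "data": {
  "series": [
    [0,0,0.055,0,0,0,0],
    [0,0,0.105,0,0,0,0],
    [0,0,0.105,0,0,0,0],
    [0,0,0.105,0,0,0,0.7],
    [0,0,0.105,0,0,0,0.7],
    [0,0,0.105,0,0,0,0.7],
    [0,0,-0.1,0,0,0,0.7],
    [0,0,-0.3,0,0,0,0.7]
  ]
}}

```text
time: 9.1
eef_pos: [0.5985, -0.0149, 0.0897]
ee_rot: [-3.141, -0.003, 3.018]
force: [0.3, 0.4, 1.0]
grip_width: 0.704
grip_force: 0.0
```

```bash
python3 - <<'E'
from plan import *
from h import *
e=arm.get_obs()['eef_pos'];print(e)
g=(.4015,.165)
plan((*e,173),[(e[0],e[1],.11,173,.7,40),(*g,.11,201.3,.8,46),(*g,.11,201.3,.8,1)])
plan((*g,.11,201.3),[(*g,.004,201.3,.8,36),(*g,.004,201.3,0,5)])
c,s=math.cos(.063),math.sin(.063)
f=lambda x:(.625+x*c,-.220+x*s)
a=f(.032);print(a,f(-.032))
plan((*g,.004,201.3),[(*g,.11,201.3,0,36),(*a,.11,183.6,0,46),(*a,.11,183.6,0,1)])
E
```

```text
[ 0.59853876 -0.0148537   0.08973833]
[[0.0,0.0,-0.1,0,0,0.0,0.7],[0.18,0.13,-0.1,0,0,-0.155,0.8],[0.36,0.26,-0.1,0,0,-0.315,0.8],[0.545,0.385,-0.1,0,0,-0.47,0.8],[0.725,0.515,-0.1,0,0,-0.63,0.8],[0.905,0.645,-0.1,0,0,-0.785,0.8],[0.905,0.645,-0.1,0,0,-0.785,0.8],[0.905,0.645,-0.1,0,0,-0.785,0.8]]
[[0.115,0.19,0.0,0,0,-0.155,0.8],[0.115,0.19,0.0,0,0,-0.155,0.8],[0.115,0.19,0.0,0,0,-0.155,0.8],[0.115,0.19,0.0,0,0,-0.155,0.8],[0.115,0.19,0.0,0,0,-0.155,0.8],[0.115,0.19,0.0,0,0,-0.155,0.8],[0.115,0.19,0.0,0,0,-0.155,0.8],[0.115,0.19,0.0,0,0,-0.155,0.8]]
end [4.015e-01 1.650e-01 1.100e-01 2.013e+02] 2
[[0.0,0.0,0.175,0,0,0.0,0.8],[0.0,0.0,0.355,0,0,0.0,0.8],[0.0,0.0,0.53,0,0,0.0,0.8],[0.0,0.0,0.53,0,0,0.0,0],[0.0,0.0,0.53,0,0,0.0,0],[0.0,0.0,0.53,0,0,0.0,0],[0.0,0.0,0.53,0,0,0.0,0],[0.0,0.0,0.53,0,0,0.0,0]]
end [4.015e-01 1.650e-01 4.000e-03 2.013e+02] 1
(0.6569365170011694, -0.21798533331937525) (0.5930634829988306, -0.22201466668062475)
[[0.0,0.0,-0.175,0,0,0.0,0],[0.0,0.0,-0.355,0,0,0.0,0],[0.0,0.0,-0.53,0,0,0.0,0],[-0.045,-0.205,-0.53,0,0,0.055,0],[-0.09,-0.41,-0.53,0,0,0.105,0],[-0.135,-0.615,-0.53,0,0,0.16,0],[-0.18,-0.815,-0.53,0,0,0.215,0],[-0.18,-0.815,-0.53,0,0,0.215,0]]
[[-0.07,-0.2,0.0,0,0,0.055,0],[-0.135,-0.395,0.0,0,0,0.105,0],[-0.205,-0.595,0.0,0,0,0.16,0],[-0.27,-0.79,0.0,0,0,0.215,0],[-0.34,-0.99,0.0,0,0,0.27,0],[-0.34,-0.99,0.0,0,0,0.27,0],[-0.34,-0.99,0.0,0,0,0.27,0],[-0.34,-0.99,0.0,0,0,0.27,0]]
[[-0.095,-0.185,0.0,0,0,0.055,0],[-0.19,-0.375,0.0,0,0,0.105,0],[-0.19,-0.375,0.0,0,0,0.105,0],[-0.19,-0.375,0.0,0,0,0.105,0],[-0.19,-0.375,0.0,0,0,0.105,0],[-0.19,-0.375,0.0,0,0,0.105,0],[-0.19,-0.375,0.0,0,0,0.105,0],[-0.19,-0.375,0.0,0,0,0.105,0]]
end [ 6.56936517e-01 -2.17985333e-01  1.10000000e-01  1.83600000e+02] 3
```

Emit:
{"op": "servo_tool", "data": {
  "series": [
    [0,0,-0.1,0,0,0,0.7],
    [0.18,0.13,-0.1,0,0,-0.155,0.7],
    [0.36,0.26,-0.1,0,0,-0.315,0.7],
    [0.545,0.385,-0.1,0,0,-0.47,0.7],
    [0.725,0.515,-0.1,0,0,-0.63,0.7],
    [0.905,0.645,-0.1,0,0,-0.785,0.7],
    [0.905,0.645,-0.1,0,0,-0.785,0.7],
    [0.905,0.645,-0.1,0,0,-0.785,0.7]
  ]
}}

```text
time: 9.9
eef_pos: [0.4358, 0.1361, 0.1102]
ee_rot: [-3.141, 0.001, -2.852]
force: [-0.3, 0.6, -0.1]
grip_width: 0.699
grip_force: 0.0
```

Emit:
{"op": "servo_tool", "data": {
  "series": [
    [0.115,0.19,0,0,0,-0.155,0.7],
    [0.115,0.19,0,0,0,-0.155,0.7],
    [0.115,0.19,0,0,0,-0.155,0.7],
    [0.115,0.19,0,0,0,-0.155,0.7],
    [0.115,0.19,0.15,0,0,-0.155,0.7],
    [0.115,0.19,0.3,0,0,-0.155,0.7],
    [0.115,0.19,0.3,0,0,-0.155,0.7],
    [0.115,0.19,0.3,0,0,-0.155,0.7]
  ]
}}

```text
time: 10.7
eef_pos: [0.4034, 0.1647, 0.0496]
ee_rot: [-3.142, -0.001, -2.774]
force: [0.3, 0.3, 0.2]
grip_width: 0.697
grip_force: 0.0
```

```bash
python3 - <<'E'
from h import *
s=arm.capture('scene')[:,:,::-1].copy(); o=arm.get_obs(); t=arm.capture('top')[:,:,::-1].copy()
e=o['eef_pos']; print(e,o['ee_rot'][2]*57.3)
cv2.imwrite('pics/f.png',np.hstack([crop(s,290,120,97,130,4),crop(t,235,90,97,130,4)]))
E
```

```text
[0.40390036 0.16501321 0.05029106] -158.94982896511138
```

View pics/f.png

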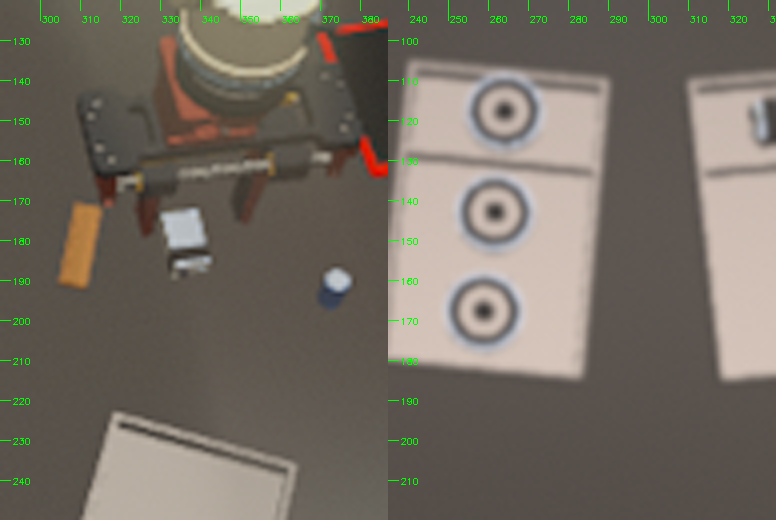

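Emit:
{"op": "servo_tool", "data": {
  "series": [
    [0,0,0.12,0,0,0,0.7],
    [0,0,0.23,0,0,0,0.7],
    [0,0,0.23,0,0,0,0],
    [0,0,0.23,0,0,0,0],
    [0,0,0.23,0,0,0,0],
    [0,0,0.23,0,0,0,0],
    [0,0,0.23,0,0,0,0],
    [0,0,0.23,0,0,0,0]
  ]
}}

```text
time: 11.6
eef_pos: [0.4036, 0.1656, 0.0045]
ee_rot: [3.142, 0.002, -2.773]
force: [-0.7, 0.3, 7.7]
grip_width: 0.299
grip_force: 30.0
```

Emit:
{"op": "servo_tool", "data": {
  "series": [
    [0,0,-0.175,0,0,0,0],
    [0,0,-0.355,0,0,0,0],
    [0,0,-0.53,0,0,0,0],
    [-0.045,-0.205,-0.53,0,0,0.055,0],
    [-0.09,-0.41,-0.53,0,0,0.105,0],
    [-0.135,-0.615,-0.53,0,0,0.16,0],
    [-0.18,-0.815,-0.53,0,0,0.215,0],
    [-0.18,-0.815,-0.53,0,0,0.215,0]
  ]
}}

```text
time: 12.4
eef_pos: [0.4985, 0.0231, 0.1104]
ee_rot: [-3.14, 0.003, -2.89]
force: [-0.4, 0.1, -0.7]
grip_width: 0.297
grip_force: 30.0
```

Emit:
{"op": "servo_tool", "data": {
  "series": [
    [-0.07,-0.2,0,0,0,0.055,0],
    [-0.135,-0.395,0,0,0,0.105,0],
    [-0.205,-0.595,0,0,0,0.16,0],
    [-0.27,-0.79,0,0,0,0.215,0],
    [-0.34,-0.99,0,0,0,0.27,0],
    [-0.34,-0.99,0,0,0,0.27,0],
    [-0.34,-0.99,0,0,0,0.27,0],
    [-0.34,-0.99,0,0,0,0.27,0]
  ]
}}

```text
time: 13.2
eef_pos: [0.61, -0.1467, 0.1093]
ee_rot: [3.141, -0.002, -3.026]
force: [0.2, 0.9, -1.0]
grip_width: 0.299
grip_force: 30.0
```

Emit:
{"op": "servo_tool", "data": {
  "series": [
    [-0.095,-0.185,0,0,0,0.055,0],
    [-0.19,-0.375,0,0,0,0.105,0],
    [-0.19,-0.375,0,0,0,0.105,0],
    [-0.19,-0.375,0,0,0,0.105,0],
    [-0.19,-0.375,0.15,0,0,0.105,0],
    [-0.19,-0.375,0.3,0,0,0.105,0],
    [-0.19,-0.375,0.3,0,0,0.105,0],
    [-0.19,-0.375,0.3,0,0,0.105,0]
  ]
}}

```text
time: 14.0
eef_pos: [0.6567, -0.2166, 0.0496]
ee_rot: [3.141, -0.002, -3.08]
force: [0.0, -0.4, -0.2]
grip_width: 0.298
grip_force: 30.0
```

Emit:
{"op": "servo_tool", "data": {
  "series": [
    [0,0,0.1,0,0,0,0],
    [0,0,0.17,0,0,0,0],
    [0,0,0.2,0,0,0,0],
    [0,0,0.2,0,0,0,0],
    [0,0,0.2,0,0,0,0.5],
    [0,0,0.2,0,0,0,0.5],
    [0,0,0.2,0,0,0,0.5],
    [0,0,0.2,0,0,0,0.5]
  ]
}}

```text
time: 14.8
eef_pos: [0.6579, -0.2183, 0.0102]
ee_rot: [-3.141, 0.001, -3.082]
force: [0.6, -0.6, -0.3]
grip_width: 0.499
grip_force: 0.0
```

```bash
python3 - <<'E'
from plan import *
from h import *
e=arm.get_obs()['eef_pos'];print(e)
g=(.4345,-.162)
plan((*e,183.6),[(e[0],e[1],.11,183.6,.5,40),(*g,.11,130,.8,46),(*g,.11,130,.8,3),(*g,.05,130,.8,30)])
a=(.5930,-.222)
plan((*g,.004,130),[(*g,.11,130,0,36),(*a,.11,183.6,0,46),(*a,.11,183.6,0,2),(*a,.05,183.6,0,30)])
E
```

```text
[ 0.65793802 -0.21833067  0.01019294]
[[0.0,0.0,-0.165,0,0,0.0,0.5],[0.0,0.0,-0.335,0,0,0.0,0.5],[0.0,0.0,-0.5,0,0,0.0,0.5],[0.155,0.05,-0.5,0,0,0.255,0.8],[0.315,0.1,-0.5,0,0,0.51,0.8],[0.47,0.15,-0.5,0,0,0.765,0.8],[0.47,0.15,-0.5,0,0,0.765,0.8],[0.47,0.15,-0.5,0,0,0.765,0.8]]
[[0.165,-0.015,0.0,0,0,0.255,0.8],[0.33,-0.03,0.0,0,0,0.51,0.8],[0.49,-0.045,0.0,0,0,0.765,0.8],[0.49,-0.045,0.0,0,0,0.765,0.8],[0.49,-0.045,0.0,0,0,0.765,0.8],[0.49,-0.045,0.0,0,0,0.765,0.8],[0.49,-0.045,0.0,0,0,0.765,0.8],[0.49,-0.045,0.0,0,0,0.765,0.8]]
[[0.145,-0.08,0.0,0,0,0.255,0.8],[0.145,-0.08,0.0,0,0,0.255,0.8],[0.145,-0.08,0.0,0,0,0.255,0.8],[0.145,-0.08,0.0,0,0,0.255,0.8],[0.145,-0.08,0.15,0,0,0.255,0.8],[0.145,-0.08,0.3,0,0,0.255,0.8],[0.145,-0.08,0.3,0,0,0.255,0.8],[0.145,-0.08,0.3,0,0,0.255,0.8]]
end [ 4.345e-01 -1.620e-01  5.000e-02  1.300e+02] 3
[[0.0,0.0,-0.175,0,0,0.0,0],[0.0,0.0,-0.355,0,0,0.0,0],[0.0,0.0,-0.53,0,0,0.0,0],[-0.105,0.06,-0.53,0,0,-0.255,0],[-0.21,0.12,-0.53,0,0,-0.51,0],[-0.315,0.18,-0.53,0,0,-0.765,0],[-0.315,0.18,-0.53,0,0,-0.765,0],[-0.315,0.18,-0.53,0,0,-0.765,0]]
[[-0.12,0.015,0.0,0,0,-0.255,0],[-0.24,0.025,0.0,0,0,-0.51,0],[-0.36,0.04,0.0,0,0,-0.765,0],[-0.36,0.04,0.0,0,0,-0.765,0],[-0.36,0.04,0.0,0,0,-0.765,0],[-0.36,0.04,0.0,0,0,-0.765,0],[-0.36,0.04,0.0,0,0,-0.765,0],[-0.36,0.04,0.0,0,0,-0.765,0]]
[[-0.115,-0.035,0.0,0,0,-0.255,0],[-0.115,-0.035,0.0,0,0,-0.255,0],[-0.115,-0.035,0.0,0,0,-0.255,0],[-0.115,-0.035,0.15,0,0,-0.255,0],[-0.115,-0.035,0.3,0,0,-0.255,0],[-0.115,-0.035,0.3,0,0,-0.255,0],[-0.115,-0.035,0.3,0,0,-0.255,0],[-0.115,-0.035,0.3,0,0,-0.255,0]]
end [ 5.930e-01 -2.220e-01  5.000e-02  1.836e+02] 3
```

Emit:
{"op": "servo_tool", "data": {
  "series": [
    [0,0,-0.165,0,0,0,0.5],
    [0,0,-0.335,0,0,0,0.5],
    [0,0,-0.5,0,0,0,0.5],
    [0.155,0.05,-0.5,0,0,0.255,0.7],
    [0.315,0.1,-0.5,0,0,0.51,0.7],
    [0.47,0.15,-0.5,0,0,0.765,0.7],
    [0.47,0.15,-0.5,0,0,0.765,0.7],
    [0.47,0.15,-0.5,0,0,0.765,0.7]
  ]
}}

```text
time: 15.6
eef_pos: [0.5624, -0.1941, 0.1103]
ee_rot: [-3.142, 0.001, 2.802]
force: [-0.1, 0.1, -0.4]
grip_width: 0.699
grip_force: 0.0
```

Emit:
{"op": "servo_tool", "data": {
  "series": [
    [0.165,-0.015,0,0,0,0.255,0.7],
    [0.33,-0.03,0,0,0,0.51,0.7],
    [0.49,-0.045,0,0,0,0.765,0.7],
    [0.49,-0.045,0,0,0,0.765,0.7],
    [0.49,-0.045,0,0,0,0.765,0.7],
    [0.49,-0.045,0,0,0,0.765,0.7],
    [0.49,-0.045,0,0,0,0.765,0.7],
    [0.49,-0.045,0,0,0,0.765,0.7]
  ]
}}

```text
time: 16.4
eef_pos: [0.4677, -0.1699, 0.1097]
ee_rot: [3.141, 0.001, 2.401]
force: [0.1, -0.1, 0.0]
grip_width: 0.697
grip_force: 0.0
```

Emit:
{"op": "servo_tool", "data": {
  "series": [
    [0.145,-0.08,0,0,0,0.255,0.7],
    [0.145,-0.08,0,0,0,0.255,0.7],
    [0.145,-0.08,0,0,0,0.255,0.7],
    [0.145,-0.08,0,0,0,0.255,0.7],
    [0.145,-0.08,0.15,0,0,0.255,0.7],
    [0.145,-0.08,0.3,0,0,0.255,0.7],
    [0.145,-0.08,0.3,0,0,0.255,0.7],
    [0.145,-0.08,0.3,0,0,0.255,0.7]
  ]
}}

```text
time: 17.2
eef_pos: [0.4348, -0.1619, 0.0496]
ee_rot: [-3.141, -0.001, 2.267]
force: [0.7, 0.5, 0.6]
grip_width: 0.703
grip_force: 0.0
```

```bash
python3 - <<'E'
from h import *
s=arm.capture('scene')[:,:,::-1].copy(); o=arm.get_obs(); t=arm.capture('top')[:,:,::-1].copy()
e=o['eef_pos']; print(e,o['ee_rot'][2]*57.3)
cv2.imwrite('pics/g.png',np.hstack([crop(s,180,130,97,130,4),crop(t,300,100,97,130,4)]))
E
```

```text
[ 0.43529517 -0.16213537  0.05032245] 129.91990647129268
```

View pics/g.png

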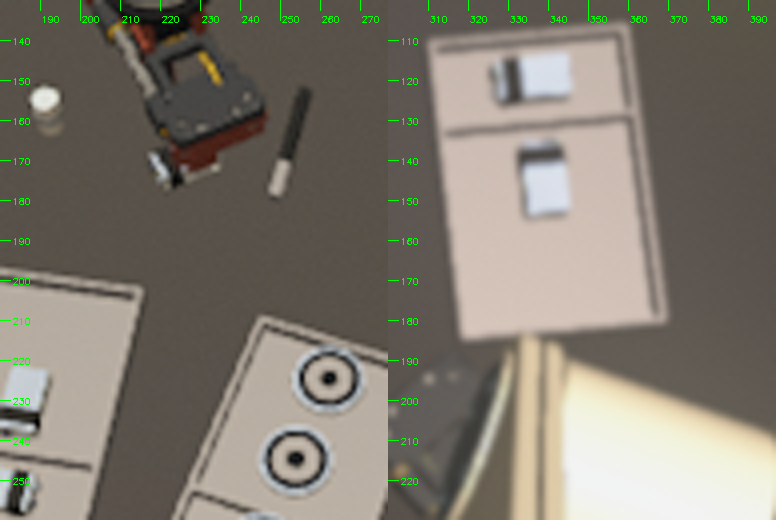

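Emit:
{"op": "servo_tool", "data": {
  "series": [
    [0,0,0.12,0,0,0,0.7],
    [0,0,0.23,0,0,0,0.7],
    [0,0,0.23,0,0,0,0],
    [0,0,0.23,0,0,0,0],
    [0,0,0.23,0,0,0,0],
    [0,0,0.23,0,0,0,0],
    [0,0,0.23,0,0,0,0],
    [0,0,0.23,0,0,0,0]
  ]
}}

```text
time: 18.1
eef_pos: [0.435, -0.1621, 0.0046]
ee_rot: [3.141, 0.001, 2.267]
force: [-0.3, 0.7, 8.4]
grip_width: 0.302
grip_force: 30.0
```

Emit:
{"op": "servo_tool", "data": {
  "series": [
    [0,0,-0.175,0,0,0,0],
    [0,0,-0.355,0,0,0,0],
    [0,0,-0.53,0,0,0,0],
    [-0.105,0.06,-0.53,0,0,-0.255,0],
    [-0.21,0.12,-0.53,0,0,-0.51,0],
    [-0.315,0.18,-0.53,0,0,-0.765,0],
    [-0.315,0.18,-0.53,0,0,-0.765,0],
    [-0.315,0.18,-0.53,0,0,-0.765,0]
  ]
}}

```text
time: 18.9
eef_pos: [0.5017, -0.1868, 0.1094]
ee_rot: [-3.141, -0.001, 2.665]
force: [0.1, 0.4, -1.2]
grip_width: 0.3
grip_force: 30.0
```

Emit:
{"op": "servo_tool", "data": {
  "series": [
    [-0.12,0.015,0,0,0,-0.255,0],
    [-0.24,0.025,0,0,0,-0.51,0],
    [-0.36,0.04,0,0,0,-0.765,0],
    [-0.36,0.04,0,0,0,-0.765,0],
    [-0.36,0.04,0,0,0,-0.765,0],
    [-0.36,0.04,0,0,0,-0.765,0],
    [-0.36,0.04,0,0,0,-0.765,0],
    [-0.36,0.04,0,0,0,-0.765,0]
  ]
}}

```text
time: 19.7
eef_pos: [0.5694, -0.2126, 0.1097]
ee_rot: [3.141, -0.001, 3.067]
force: [0.6, 0.4, -0.7]
grip_width: 0.3
grip_force: 30.0
```

Emit:
{"op": "servo_tool", "data": {
  "series": [
    [-0.115,-0.035,0,0,0,-0.255,0],
    [-0.115,-0.035,0,0,0,-0.255,0],
    [-0.115,-0.035,0,0,0,-0.255,0],
    [-0.115,-0.035,0,0,0,-0.255,0],
    [-0.115,-0.035,0,0,0,-0.255,0],
    [-0.115,-0.035,0,0,0,-0.255,0],
    [-0.115,-0.035,0,0,0,-0.255,0],
    [-0.115,-0.035,0,0,0,-0.255,0]
  ]
}}

```text
time: 20.5
eef_pos: [0.5925, -0.2215, 0.1097]
ee_rot: [-3.142, -0.0, -3.082]
force: [0.6, 0.4, -1.1]
grip_width: 0.299
grip_force: 30.0
```

```bash
python3 - <<'E'
from h import *
s=arm.capture('scene')[:,:,::-1].copy()
cv2.imwrite('pics/i.png',crop(s,130,130,150,140,4))
E
```

```text
(no output)
```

View pics/i.png

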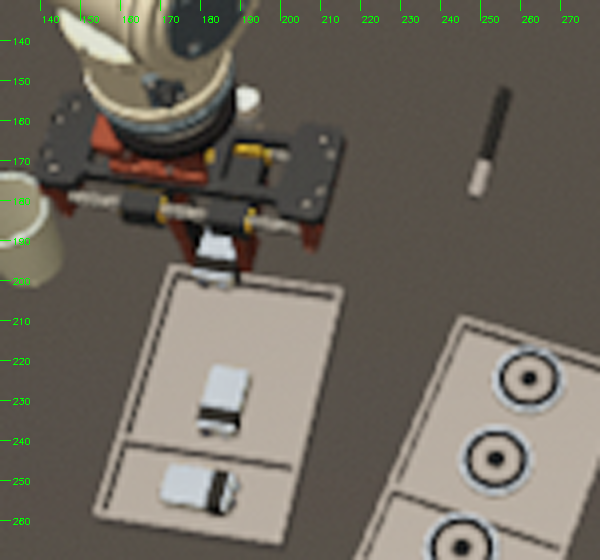

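Emit:
{"op": "servo_tool", "data": {
  "series": [
    [-0.015,0,0.15,0,0,0,0],
    [-0.015,0,0.3,0,0,0,0],
    [-0.015,0,0.4,0,0,0,0],
    [-0.015,0,0.46,0,0,0,0],
    [-0.015,0,0.5,0,0,0,0],
    [-0.015,0,0.5,0,0,0,0],
    [-0.015,0,0.5,0,0,0,0.5],
    [-0.015,0,0.5,0,0,0,0.5]
  ]
}}

```text
time: 21.35
eef_pos: [0.5962, -0.2216, 0.0106]
ee_rot: [-3.141, 0.001, -3.082]
force: [1.2, 0.2, -0.7]
grip_width: 0.445
grip_force: 0.0
```

```bash
python3 - <<'E'
from plan import *
from h import *
e=arm.get_obs()['eef_pos'];print(e)
g=(.406,-.359)
plan((*e,183.6),[(*e,183.6,.5,2),(e[0],e[1],.14,183.6,.5,40),(*g,.14,115.5,.8,46),(*g,.14,115.5,.8,3),(*g,.07,115.5,.8,36)])
a=(.628,.1925)
plan((*g,.007,115.5),[(*g,.12,115.5,0,38),(*a,.12,115.5,0,46),(*a,.12,115.5,0,2),(*a,.05,115.5,0,30)])
E
```

```text
[ 0.59623    -0.22160204  0.01056415]
[[0.0,0.0,0.0,0,0,0.0,0.5],[0.0,0.0,0.0,0,0,0.0,0.5],[0.0,0.0,-0.16,0,0,0.0,0.5],[0.0,0.0,-0.325,0,0,0.0,0.5],[0.0,0.0,-0.485,0,0,0.0,0.5],[0.0,0.0,-0.645,0,0,0.0,0.5],[0.11,-0.07,-0.645,0,0,0.25,0.8],[0.22,-0.14,-0.645,0,0,0.505,0.8]]
[[0.09,-0.095,0.0,0,0,0.25,0.8],[0.175,-0.19,0.0,0,0,0.505,0.8],[0.265,-0.29,0.0,0,0,0.755,0.8],[0.265,-0.29,0.0,0,0,0.755,0.8],[0.265,-0.29,0.0,0,0,0.755,0.8],[0.265,-0.29,0.0,0,0,0.755,0.8],[0.265,-0.29,0.0,0,0,0.755,0.8],[0.265,-0.29,0.0,0,0,0.755,0.8]]
[[0.045,-0.125,0.0,0,0,0.25,0.8],[0.09,-0.245,0.0,0,0,0.505,0.8],[0.135,-0.37,0.0,0,0,0.755,0.8],[0.135,-0.37,0.0,0,0,0.755,0.8],[0.135,-0.37,0.0,0,0,0.755,0.8],[0.135,-0.37,0.0,0,0,0.755,0.8],[0.135,-0.37,0.0,0,0,0.755,0.8],[0.135,-0.37,0.0,0,0,0.755,0.8]]
[[-0.005,-0.13,0.0,0,0,0.25,0.8],[-0.005,-0.13,0.0,0,0,0.25,0.8],[-0.005,-0.13,0.0,0,0,0.25,0.8],[-0.005,-0.13,0.0,0,0,0.25,0.8],[-0.005,-0.13,0.175,0,0,0.25,0.8],[-0.005,-0.13,0.35,0,0,0.25,0.8],[-0.005,-0.13,0.35,0,0,0.25,0.8],[-0.005,-0.13,0.35,0,0,0.25,0.8]]
end [ 4.060e-01 -3.590e-01  7.000e-02  1.155e+02] 4
[[0.0,0.0,-0.19,0,0,0.0,0],[0.0,0.0,-0.375,0,0,0.0,0],[0.0,0.0,-0.565,0,0,0.0,0],[0.155,0.17,-0.565,0,0,0.0,0],[0.31,0.335,-0.565,0,0,0.0,0],[0.465,0.505,-0.565,0,0,0.0,0],[0.62,0.675,-0.565,0,0,0.0,0],[0.775,0.84,-0.565,0,0,0.0,0]]
[[0.155,0.17,0.0,0,0,0.0,0],[0.31,0.335,0.0,0,0,0.0,0],[0.465,0.505,0.0,0,0,0.0,0],[0.62,0.675,0.0,0,0,0.0,0],[0.775,0.84,0.0,0,0,0.0,0],[0.775,0.84,0.0,0,0,0.0,0],[0.775,0.84,0.0,0,0,0.0,0],[0.775,0.84,0.0,0,0,0.0,0]]
[[0.155,0.17,0.0,0,0,0.0,0],[0.31,0.335,0.0,0,0,0.0,0],[0.465,0.505,0.0,0,0,0.0,0],[0.465,0.505,0.0,0,0,0.0,0],[0.465,0.505,0.0,0,0,0.0,0],[0.465,0.505,0.115,0,0,0.0,0],[0.465,0.505,0.235,0,0,0.0,0],[0.465,0.505,0.35,0,0,0.0,0]]
end [6.280e-01 1.925e-01 5.000e-02 1.155e+02] 3
```

Emit:
{"op": "servo_tool", "data": {
  "series": [
    [0,0,0,0,0,0,0.5],
    [0,0,0,0,0,0,0.5],
    [0,0,-0.16,0,0,0,0.5],
    [0,0,-0.325,0,0,0,0.5],
    [0,0,-0.485,0,0,0,0.5],
    [0,0,-0.645,0,0,0,0.5],
    [0.11,-0.07,-0.645,0,0,0.25,0.8],
    [0.22,-0.14,-0.645,0,0,0.505,0.8]
  ]
}}

```text
time: 22.15
eef_pos: [0.554, -0.2523, 0.1404]
ee_rot: [-3.141, 0.003, 2.933]
force: [-0.4, -0.2, -0.5]
grip_width: 0.649
grip_force: 0.0
```

Emit:
{"op": "servo_tool", "data": {
  "series": [
    [0.09,-0.095,0,0,0,0.25,0.8],
    [0.175,-0.19,0,0,0,0.505,0.8],
    [0.265,-0.29,0,0,0,0.755,0.8],
    [0.265,-0.29,0,0,0,0.755,0.8],
    [0.265,-0.29,0,0,0,0.755,0.8],
    [0.265,-0.29,0,0,0,0.755,0.8],
    [0.265,-0.29,0,0,0,0.755,0.8],
    [0.265,-0.29,0,0,0,0.755,0.8]
  ]
}}

```text
time: 22.95
eef_pos: [0.4903, -0.2975, 0.1386]
ee_rot: [3.142, 0.0, 2.543]
force: [0.3, 0.1, 1.0]
grip_width: 0.797
grip_force: 0.0
```

Emit:
{"op": "servo_tool", "data": {
  "series": [
    [0.045,-0.125,0,0,0,0.25,0.8],
    [0.09,-0.245,0,0,0,0.505,0.8],
    [0.135,-0.37,0,0,0,0.755,0.8],
    [0.135,-0.37,0,0,0,0.755,0.8],
    [0.135,-0.37,0,0,0,0.755,0.8],
    [0.135,-0.37,0,0,0,0.755,0.8],
    [0.135,-0.37,0,0,0,0.755,0.8],
    [0.135,-0.37,0,0,0,0.755,0.8]
  ]
}}

```text
time: 23.75
eef_pos: [0.4263, -0.3433, 0.1386]
ee_rot: [3.142, 0.0, 2.148]
force: [-0.3, 0.5, 0.9]
grip_width: 0.805
grip_force: 0.0
```

Emit:
{"op": "servo_tool", "data": {
  "series": [
    [-0.005,-0.13,0,0,0,0.25,0.8],
    [-0.005,-0.13,0,0,0,0.25,0.8],
    [-0.005,-0.13,0,0,0,0.25,0.8],
    [-0.005,-0.13,0,0,0,0.25,0.8],
    [-0.005,-0.13,0.175,0,0,0.25,0.8],
    [-0.005,-0.13,0.35,0,0,0.25,0.8],
    [-0.005,-0.13,0.35,0,0,0.25,0.8],
    [-0.005,-0.13,0.35,0,0,0.25,0.8]
  ]
}}

```text
time: 24.55
eef_pos: [0.4045, -0.3584, 0.0687]
ee_rot: [-3.141, -0.001, 2.017]
force: [0.5, 0.5, 0.3]
grip_width: 0.803
grip_force: 0.0
```

```bash
python3 - <<'E'
from h import *
s=arm.capture('scene')[:,:,::-1].copy(); o=arm.get_obs(); t=arm.capture('top')[:,:,::-1].copy()
e=o['eef_pos']; print(e,o['ee_rot'][2]*57.3)
cv2.imwrite('pics/j.png',np.hstack([crop(s,110,100,90,130,4),crop(t,295,100,97,130,4)]))
E
```

```text
[ 0.40514492 -0.35903525  0.06960357] 115.55118789003944
```

View pics/j.png

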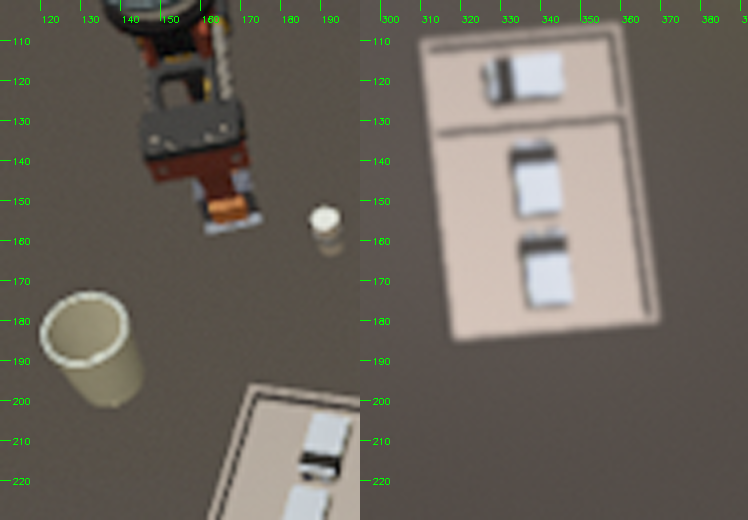

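Emit:
{"op": "servo_tool", "data": {
  "series": [
    [0,0,0.1,0,0,0,0.8],
    [0,0,0.2,0,0,0,0.8],
    [0,0,0.31,0,0,0,0.8],
    [0,0,0.31,0,0,0,0.8],
    [0,0,0.31,0,0,0,0],
    [0,0,0.31,0,0,0,0],
    [0,0,0.31,0,0,0,0],
    [0,0,0.31,0,0,0,0]
  ]
}}

```text
time: 25.45
eef_pos: [0.4048, -0.3592, 0.0076]
ee_rot: [3.141, 0.001, 2.016]
force: [0.2, -0.2, 1.2]
grip_width: 0.474
grip_force: 0.0
```

Emit:
{"op": "servo_tool", "data": {
  "series": [
    [0,0,0,0,0,0,0],
    [0,0,0,0,0,0,0],
    [0,0,-0.1,0,0,0,0],
    [0,0,-0.2,0,0,0,0],
    [0,0,-0.3,0,0,0,0],
    [0,0,-0.43,0,0,0,0],
    [0,0,-0.56,0,0,0,0],
    [0,0,-0.56,0,0,0,0]
  ]
}}

```text
time: 26.25
eef_pos: [0.4059, -0.3602, 0.1216]
ee_rot: [3.14, 0.005, 2.016]
force: [0.3, -0.5, -0.5]
grip_width: 0.388
grip_force: 29.9
```

Emit:
{"op": "servo_tool", "data": {
  "series": [
    [0.11,0.12,0,0,0,0,0],
    [0.265,0.29,0,0,0,0,0],
    [0.42,0.455,0,0,0,0,0],
    [0.575,0.625,0,0,0,0,0],
    [0.73,0.79,0,0,0,0,0],
    [0.86,0.93,0,0,0,0,0],
    [0.86,0.93,0,0,0,0,0],
    [0.86,0.93,0,0,0,0,0]
  ]
}}

```text
time: 27.05
eef_pos: [0.4978, -0.1226, 0.1177]
ee_rot: [-3.14, -0.001, 2.018]
force: [0.8, 0.1, -0.8]
grip_width: 0.383
grip_force: 29.9
```

Emit:
{"op": "servo_tool", "data": {
  "series": [
    [0.11,0.12,0,0,0,0,0],
    [0.265,0.29,0,0,0,0,0],
    [0.42,0.455,0,0,0,0,0],
    [0.575,0.625,0,0,0,0,0],
    [0.73,0.79,0,0,0,0,0],
    [0.86,0.93,0,0,0,0,0],
    [0.86,0.93,0,0,0,0,0],
    [0.86,0.93,0,0,0,0,0]
  ]
}}

```text
time: 27.85
eef_pos: [0.5917, 0.1109, 0.1178]
ee_rot: [-3.14, -0.0, 2.016]
force: [0.5, 0.2, -0.7]
grip_width: 0.386
grip_force: 29.9
```

Emit:
{"op": "servo_tool", "data": {
  "series": [
    [0.1,0.11,0,0,0,0,0],
    [0.2,0.22,0,0,0,0,0],
    [0.3,0.33,0,0,0,0,0],
    [0.3,0.33,0,0,0,0,0],
    [0.3,0.33,0,0,0,0,0],
    [0.3,0.33,0,0,0,0,0],
    [0.3,0.33,0,0,0,0,0],
    [0.3,0.33,0,0,0,0,0]
  ]
}}

```text
time: 28.65
eef_pos: [0.6257, 0.1932, 0.1187]
ee_rot: [-3.141, 0.0, 2.014]
force: [0.1, -0.4, 0.1]
grip_width: 0.384
grip_force: 29.9
```

```bash
python3 - <<'E'
from h import *
s=arm.capture('scene')[:,:,::-1].copy()
cv2.imwrite('pics/k.png',crop(s,270,150,120,160,3))
E
```

```text
(no output)
```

View pics/k.png

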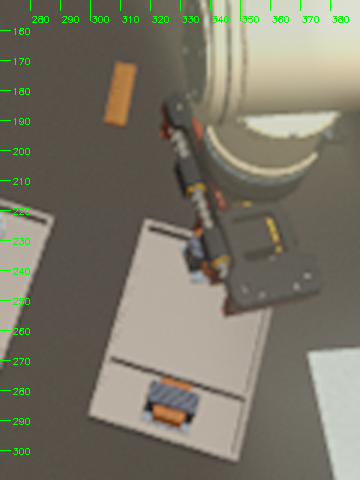

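Emit:
{"op": "servo_tool", "data": {
  "series": [
    [0,0,0.15,0,0,0,0],
    [0,0,0.3,0,0,0,0],
    [0,0,0.42,0,0,0,0],
    [0,0,0.5,0,0,0,0],
    [0,0,0.53,0,0,0,0],
    [0,0,0.53,0,0,0,0],
    [0,0,0.53,0,0,0,0],
    [0,0,0.53,0,0,0,0]
  ]
}}

```text
time: 29.5
eef_pos: [0.6267, 0.1946, 0.0137]
ee_rot: [3.14, 0.0, 2.016]
force: [-0.0, -0.3, -0.4]
grip_width: 0.384
grip_force: 30.0
```

Emit:
{"op": "servo_tool", "data": {
  "series": [
    [0,0,0,0,0,0,0.65],
    [0,0,0,0,0,0,0.65],
    [0,0,0,0,0,0,0.65],
    [0,0,0,0,0,0,0.65],
    [0,0,-0.15,0,0,0,0.65],
    [0,0,-0.35,0,0,0,0.65],
    [0,0,-0.55,0,0,0,0.65],
    [0,0,-0.75,0,0,0,0.65]
  ]
}}

```text
time: 30.3
eef_pos: [0.6256, 0.1943, 0.1641]
ee_rot: [-3.141, -0.0, 2.016]
force: [0.7, 0.4, 0.3]
grip_width: 0.653
grip_force: 0.0
```

Emit:
{"op": "servo_tool", "data": {
  "series": [
    [0.15,0.15,0,0,0,0,0.65],
    [0.25,0.3,0,0,0,0,0.65],
    [0.25,0.45,0,0,0,0,0.65],
    [0.25,0.6,0,0,0,0,0.65],
    [0.25,0.6,0,0,0,0,0.65],
    [0.25,0.6,0,0,0,0,0.65],
    [0.25,0.6,0,0,0,0,0.65],
    [0.25,0.6,0,0,0,0,0.65]
  ]
}}

```text
time: 31.1
eef_pos: [0.7119, 0.2905, 0.1627]
ee_rot: [-3.141, -0.0, 2.015]
force: [0.3, 0.9, -0.6]
grip_width: 0.654
grip_force: 0.0
```

```bash
python3 - <<'E'
from h import *
s=arm.capture('scene')[:,:,::-1].copy();t=arm.capture('top')[:,:,::-1].copy()
cv2.imwrite('pics/l.png',np.vstack([crop(s,110,120,260,190,3)[:,:780],]))
E
```

```text
(no output)
```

View pics/l.png

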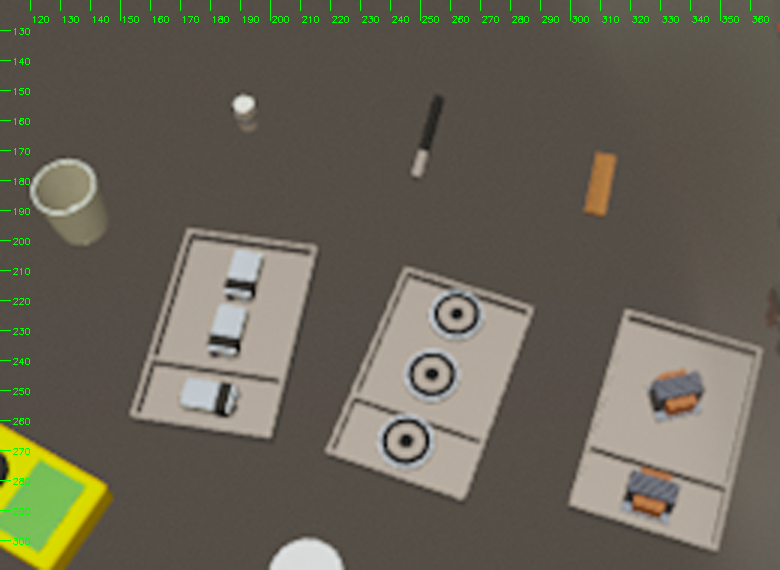

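```bash
python3 -c "
from rig import arm
print(arm.job_done())"
```

```text
the job is handed in; nothing more can be done
None
```

The job is handed in: the last picture shows the two loudspeakers, two batteries and the transformer flat in their matching trays, and the cup still standing, after about 31 s of the 128 s allowed.

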